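# Clear and stack the parts cups

### The job

Three identical tapered metal parts cups are in use on the stockroom bench. Take the plug out of the cup that stands in the low square tray and put it in the open stock bin, then nest the other two cups into that cup, one inside the other, fully home and upright, so that all three make one stack in the tray. Lower the cups in rather than dropping them, do not knock any cup over, and leave the other things on the bench where they are.

Things in the scene. Friction and masses are not known exactly. Their poses are not given: they have to be found in the camera images.
- cup_a: Tapered steel cup, mouth up, no handle: 85 mm high, outside diameter 42 mm at the foot, 62 mm at the rim, wall 2.5 mm. Its inner floor is 36 mm above its underside, so a cup fully nested in it stands 36 mm higher, with about 1.5 mm of play. Origin at the centre of the underside, z up its axis. It stands in the tray, holding the plug at the start.
- cup_b: Tapered steel cup, mouth up, no handle: 85 mm high, outside diameter 42 mm at the foot, 62 mm at the rim, wall 2.5 mm. Its inner floor is 36 mm above its underside, so a cup fully nested in it stands 36 mm higher, with about 1.5 mm of play. Origin at the centre of the underside, z up its axis. It stands empty elsewhere on the bench.
- cup_c: Tapered steel cup, mouth up, no handle: 85 mm high, outside diameter 42 mm at the foot, 62 mm at the rim, wall 2.5 mm. Its inner floor is 36 mm above its underside, so a cup fully nested in it stands 36 mm higher, with about 1.5 mm of play. Origin at the centre of the underside, z up its axis. It stands empty elsewhere on the bench.
- plug: White plastic power plug, solid, 95 mm long: diameter 38 mm for the first 34 mm, 31 mm at 48 mm, 28 mm at the far end. At the start it stands loosely in cup_a, wide end down on the inner floor, its narrow end about 46 mm above the rim. Origin at the centre of the wide end, z along its axis towards the narrow end.
- plug_mid (a point): Middle of the plug, on its axis, 47.5 mm from either end.
- tray: Low square grey plastic tray, fixed to the bench, 150 x 150 mm, rim 14 mm high, floor 4 mm thick. Origin at the centre of its underside, on the bench; x and y along its sides.
- bin: Open blue plastic stock bin, empty, fixed to the bench, 140 mm (x) x 200 mm (y), 60 mm high, walls and floor 4 mm. Origin at the centre of its underside, on the bench.
- can: Bystander: closed can, diameter 64 mm, 105 mm high. Origin at the centre of its underside.
- tape: Bystander: roll of black tape lying flat, outside diameter 72 mm, 19 mm high. Origin at the centre of its underside.
- screwdriver: Bystander: screwdriver lying on the bench nearer the robot; long axis x.
- wrench: Bystander: wrench lying on the bench beyond the tray; long axis x.
- carton: Bystander: cardboard carton 80 x 110 x 70 mm high. Origin at the centre of its underside.
- lampholder: Bystander: white ceramic lampholder, diameter 48 mm at its foot, 50 mm high. Origin at the centre of its underside.
Things that resemble listed ones, but are neither listed nor needed, are in the scene too. There is more than one size of the plug; the one meant has the size given above.

How it is judged:
By the outcome, as a careful person would: the job done as asked, in the order asked, and still so for the second after the job is handed in, with the robot touching nothing.
It also fails if it takes over 72 s, if anything falls off the work surface, if the arm or the gripper's body presses on something with over 40 N, if the wrist force passes 120 N, or if a joint passes its speed limit or range.

### The arm

A 6-joint arm with a two-finger parallel gripper is mounted at the origin on the work surface. World frame = base frame: x ahead of the robot, y to its left, z up, the work surface at z = 0. Lengths are in m, angles in rad, forces in N, time in s.
With the tool pointing down it reaches from about 0.25 to 0.775 m from the base axis. Payload 4 kg.
Tool frame: the origin (TCP) lies midway between the tips of the shut fingers; the grasp point (between the pads) lies 19 mm behind it (grip_point_offset is the distance from the TCP to the grasp point, in m); z points along the fingers, y is the line along which they close (so a half turn about z gives the same grasp; the last joint's range is limited). The gripper opens to 94 mm and grips with 3 to 60 N. Pads are 16 mm wide; open, the fingers measure 119 mm over their backs; the gripper's body (75 mm by 177 mm) begins 78 mm behind the grasp point.
Start: joints at [1.145, 0.087, 1.371, -0, 1.684, -0.103], TCP at [0.174, 0.522, 0.206] pointing down, gripper open.
Joint ranges: [-3.1, 3.1], [-0.76, 2.03], [0.27, 2.55], [-1.08, 4.22], [0.17, 2.65], [-2.57, 2.57]. Speed limits (rad/s): [2.79, 2.79, 3.14, 3.14, 3.14, 3.14].

### API

Orientations are given as [roll, pitch, yaw] about the fixed x, y, z axes, in that order (R = Rz(yaw) Ry(pitch) Rx(roll)).
In Python, from bench import * gives the robot as it stands.
- The arm moves only by the tool carry_out, never from a script. Its argument "commands" is a list of rows, each a list of 6 numbers: the shift along the tool's x, y, z in m, then the turn, a rotation vector about the tool's x, y, z in rad. In form: [[tx, ty, tz, rx, ry, rz], ...]. A call has exactly 5 rows; each row is the pose to reach, as a shift and turn from the pose commanded when the call began, along the tool's axes at that moment; what a row does not reach only later rows make up. A row lasts 1/10 s, in which the tool goes at most 50 mm and 8.59 degrees, less where a joint would pass 70% of its speed; a pose out of reach is approached as far as the arm can. A call with a gripper value outside its range is refused whole. "jaw" is the opening, from 0 (shut) to 1 (fully open), set as the call begins (left out, the last holds). The fingers move at their own pace and stop on an object; the grip force is fixed at half the most. Time passes only in rows, so rows that repeat a pose let the fingers close, or fill a call up. It gives the time, the measured TCP pose, the force, the opening and the grip force at its end, in the units of the state.
- get_obs(): the state, without advancing time (a new reading comes with each control period).
- snapshot(name): name is "scene" or "side" or "wrist"; returns a dict with "img" (420x560x3 uint8, red, green, blue), "range_z" (420x560 float32, m along the optical axis (not along the pixel's ray), 0 where there is no reading), "fx", "fy", "cx", "cy" (pixels), "R" (3x3) and "t" (3): a world point X has camera coordinates R X + t. Camera axes: x right, y down, z forward; pixel columns grow to the right and rows downward; lengths in m; the calibration is good to about 2 mm. A picture is of the moment at which its call begins.
- close_job(): hands the job in; it is judged then, once.
The state is a dict: "time": time; "joint_positions": joint angles; "qvel": joint speeds; "joint_torque": joint torques, N m; "tool_pos": TCP position; "ee_rot": TCP orientation; "wrist_force": force on the tool from outside, world axes, zero at the start; "wrist_torque": the same for the moment, N m; "width": finger opening in m; "finger_force": force on a finger pad.
Only numpy, scipy, OpenCV 4.12 (cv2) and the standard library are available. Lean on these libraries where they do the work, as an engineer would, in place of code of your own. Each camera call takes 0.05 s, during which the arm holds its last target. There are 200 camera calls.

## Working session

There is one attempt and no reset: what is moved stays moved. The work goes in short steps, Python scripts to look and compute and a tool call to move; the robot and the scene stay as the last step left them, time stands still between calls to the robot, and variables do not carry over. Pictures are saved under pics/ and viewed, at most 10 in all, crops included, and the job is handed in when it is done.

Besides the shell and the picture viewer there is one more tool, called after "Call:" by a JSON object that holds its "op" and its "data". carry_out: Moves the arm, as the interface text tells. Its arguments: {"type":"object","properties":{"commands":{"type":"array","items":{"type":"array","items":{"type":"number"}}},"jaw":{"type":"number"}},"required":["commands"]}

```bash
ls; mkdir -p pics; cat > h.py <<'E'
from bench import *
import numpy as np, cv2
def cloud(s):
    z=s["range_z"]; v,u=np.mgrid[0:z.shape[0],0:z.shape[1]]
    C=np.stack([(u-s["cx"])/s["fx"]*z,(v-s["cy"])/s["fy"]*z,z],-1)
    W=(C-s["t"])@s["R"]   # R^T (C-t)
    W[z==0]=np.nan
    return W
def save(s,n): cv2.imwrite(f"pics/{n}.png",s["img"][:,:,::-1])
E
python3 - <<'E'
from h import *
import pickle
o=get_obs(); print(o)
d={}
for n in("scene","side","wrist"):
    s=snapshot(n); d[n]=s; save(s,n+"0"); print(n,(s["range_z"]>0).mean(), -s["R"].T@s["t"])
pickle.dump(d,open("d0.pkl","wb"))
im=np.hstack([cv2.imread(f"pics/{n}0.png") for n in("scene","side")])
E
```

```text
pics
{'time': 0.0, 'joint_positions': array([ 1.14487866e+00,  8.79398968e-02,  1.37224539e+00,  2.05634557e-06,
        1.68360928e+00, -1.03116889e-01]), 'qvel': array([ 0.00014928,  0.00074062,  0.00077887, -0.00101806,  0.00090858,
        0.00180511]), 'joint_torque': array([-3.00606371e-04, -3.40171123e+01, -3.02434945e+01,  7.17259292e-02,
        3.27352574e-02, -1.44797241e-04]), 'tool_pos': array([0.17425582, 0.52108208, 0.20431694]), 'ee_rot': array([-3.13940264e+00, -2.28685355e-04,  2.81879186e+00]), 'wrist_force': array([-0.66028739, -1.1618572 , -0.29924221]), 'wrist_torque': array([-0.0203282 , -0.03453122,  0.02200375]), 'finger_force': 0.0, 'width': 0.09383496550477695}
scene 0.9961607142857143 [1.21481032 0.29697596 1.00952027]
side 0.9959566326530612 [-0.06478252 -0.76178965  0.63550076]
wrist 0.9959566326530612 [0.10297799 0.54460647 0.38536345]
```

View pics/scene0.png

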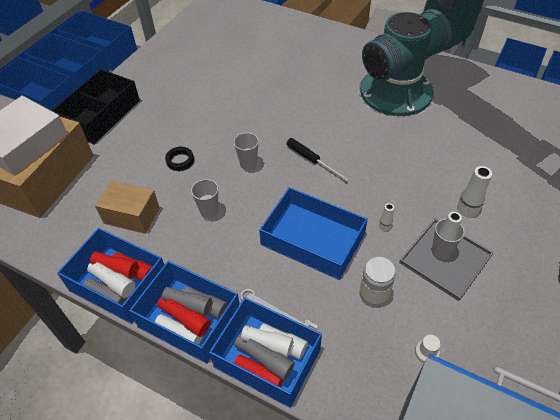

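View pics/side0.png

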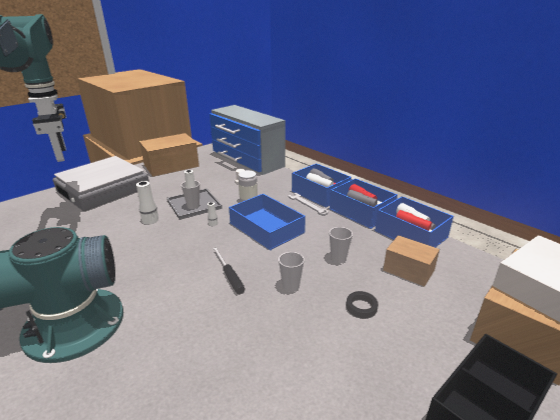

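The scene view shows the tray at (447,258), with cup_a and the plug at (450,230). The empty cups are at (247,150) and (207,198), the bin at (313,232) and the can at (378,280). Decoy plugs stand at (478,190) and (388,215). The side view agrees: cup_a is at (190,190), and the empty cups are at (290,272) and (340,245).

```bash
cat >> h.py <<'E'
from scipy.optimize import least_squares
def fitc(P,r=None):
    p=P[:,:2]
    f=(lambda q:np.hypot(p[:,0]-q[0],p[:,1]-q[1])-(q[2] if r is None else r))
    x0=list(np.median(p,0))+([.03] if r is None else [])
    q=least_squares(f,x0,loss="soft_l1",f_scale=.001); return q.x, np.sqrt(np.mean(q.fun**2))
E
python3 - <<'E'
from h import *
import pickle
d=pickle.load(open("d0.pkl","rb"))
px={"cupA":[(448,233),(190,192)],"cup1":[(247,150),(290,272)],"cup2":[(206,198),(340,245)],"bin":[(313,232),(267,220)],"can":[(378,280),(247,185)],"big":[(478,190),(147,200)],"small":[(388,215),(212,213)],"tray":[(447,262),(192,204)],"screw":[(318,160),(232,270)],"lamp":[(430,345),(242,175)]}
for k,(a,b) in px.items():
    for n,(u,v) in(("scene",a),("side",b)):
        W=cloud(d[n]); w=70 if k in("bin","tray") else 42
        sub=W[max(0,v-w):v+w,max(0,u-w):u+w].reshape(-1,3)
        sub=sub[~np.isnan(sub[:,0])]
        c=W[v,u]; R=.13 if k in("bin","tray") else .05
        near=sub[np.hypot(*(sub[:,:2]-c[:2]).T)<R]
        print(k,n,c.round(3),"bench z %.4f"%np.median(near[:,2]),"ztop %.4f"%np.percentile(near[:,2],99.7),end=" ")
        hi=near[near[:,2]>(0.006 if k=="tray" else .045 if k=="bin" else .02)]
        if len(hi): print("box",hi.min(0).round(3),hi.max(0).round(3))
        if k.startswith("cup"):
            zt=.0885 if k=="cupA" else .0845
            for lo,hi_ in((zt-.004,zt+.003),):
                q=near[(near[:,2]>lo)&(near[:,2]<hi_)]
                print("   rim",len(q),fitc(q,.0305 if k!="cupA" else .0305),fitc(q))
            if k=="cupA":
                t=near[near[:,2]>near[:,2].max()-.006]; print("   plugtop",t.mean(0),t.min(0),t.max(0))
E
```

```text
cupA scene [0.493 0.288 0.095] bench z 0.0206 ztop 0.1390 box [0.454 0.258 0.02 ] [0.511 0.318 0.14 ]
   rim 152 (array([0.47749328, 0.28791207]), np.float64(0.007361961171369308)) (array([0.47882197, 0.2879408 , 0.02854128]), np.float64(0.006787587716930558))
   plugtop [0.48049688 0.28781669 0.13656349] [0.4653984  0.27476188 0.13406378] [0.4949088  0.30150781 0.14005383]
cupA side [0.46  0.262 0.071] bench z 0.0339 ztop 0.1344 box [0.448 0.252 0.02 ] [0.504 0.311 0.135]
   rim 45 (array([0.48660463, 0.29676303]), np.float64(0.008451807794481455)) (array([0.46871288, 0.26746231, 0.01652661]), np.float64(0.009712774654577086))
   plugtop [0.47720665 0.28281347 0.13242834] [0.46457431 0.2689439  0.12882852] [0.49273138 0.29419049 0.134748  ]
cup1 scene [ 0.467 -0.218  0.084] bench z 0.0034 ztop 0.0887 box [ 0.418 -0.264  0.02 ] [ 0.476 -0.205  0.092]
   rim 68 (array([ 0.44378317, -0.23572618]), np.float64(0.001775293707238855)) (array([ 0.44546436, -0.23454176,  0.02862362]), np.float64(0.001159487842853264))
cup1 side [ 0.424 -0.255  0.066] bench z 0.0008 ztop 0.0850 box [ 0.414 -0
[... 1495 characters left out ...]
ench z -0.0004 ztop 0.0742 box [0.45  0.129 0.02 ] [0.479 0.153 0.075]
tray scene [0.499 0.309 0.004] bench z 0.0033 ztop 0.1376 box [0.391 0.187 0.006] [0.623 0.434 0.14 ]
tray side [0.463 0.265 0.024] bench z 0.0015 ztop 0.1333 box [0.334 0.135 0.006] [0.571 0.388 0.135]
screw scene [ 0.366 -0.074  0.023] bench z 0.0023 ztop 0.0287 box [ 0.343 -0.122  0.02 ] [ 0.37  -0.074  0.031]
screw side [ 0.355 -0.113  0.025] bench z -0.0003 ztop 0.0260 box [ 0.33  -0.161  0.02 ] [ 0.366 -0.079  0.027]
lamp scene [0.728 0.335 0.052] bench z 0.0027 ztop 0.0548 box [0.705 0.318 0.02 ] [0.742 0.353 0.057]
lamp side [0.628 0.198 0.102] bench z 0.0652 ztop 0.1053 box [0.612 0.156 0.021] [0.675 0.218 0.106]
```

The heights check out: rims at about 85 mm (89 in the tray), plug top at 135. Next I turn the tool square to the world and go above the plug.

Call:
{"op": "carry_out", "data": {"commands": [[-0.045,-0.016,0,0,0,-0.11],[-0.09,-0.032,0,0,0,-0.22],[-0.135,-0.048,0,0,0,-0.323],[-0.182,-0.064,0,0,0,-0.323],[-0.182,-0.064,0,0,0,-0.323]], "jaw": 1}}

```text
time: 0.65
tool_pos: [0.3309, 0.3995, 0.205]
ee_rot: [-3.139, 0.001, 3.134]
wrist_force: [-0.8, 0.2, 0.0]
width: 0.0941
finger_force: 0.0
```

Call:
{"op": "carry_out", "data": {"commands": [[-0.035,-0.03,0,0,0,0],[-0.075,-0.06,0,0,0,0],[-0.115,-0.09,0,0,0,0],[-0.152,-0.118,0,0,0,0],[-0.152,-0.118,0,0,0,0]]}}

```text
time: 1.15
tool_pos: [0.4819, 0.282, 0.2043]
ee_rot: [-3.14, -0.0, 3.135]
wrist_force: [-0.7, 0.6, -0.1]
width: 0.0937
finger_force: 0.0
```

```bash
python3 - <<'E'
from h import *
import pickle
o=get_obs(); print(o['time'],o['tool_pos'],o['ee_rot'],o['width'],o['joint_positions'])
s=snapshot("wrist"); pickle.dump(s,open("w1.pkl","wb")); save(s,"w1"); W=cloud(s)
P=W[~np.isnan(W[...,0])]
n=P[np.hypot(P[:,0]-.479,P[:,1]-.286)<.05]
for lo,hi in((.130,.138),(.1,.125),(.0835,.091)):
    q=n[(n[:,2]>lo)&(n[:,2]<hi)]; print(lo,len(q),q.min(0) if len(q) else 0,q.max(0) if len(q) else 0, fitc(q) if len(q)>5 else 0)
q=n[(n[:,2]>.0835)&(n[:,2]<.091)];q=q[np.hypot(q[:,0]-.479,q[:,1]-.286)>.022];print("rim",fitc(q,.0305),fitc(q))
E
```

```text
1.15 [0.48190545 0.28203833 0.20429523] [-3.13956068e+00 -2.03888504e-04  3.13533736e+00] 0.09370767663064489 [ 0.42907619  0.10708646  1.35149347 -0.0017678   1.68405434 -1.13566393]
0.13 1141 [0.46384707 0.27323613 0.13011785] [0.49130856 0.29991377 0.13799804] (array([0.47709429, 0.28652763, 0.01027358]), np.float64(0.0032995588296507003))
0.1 282 [0.46296557 0.27227249 0.10008234] [0.47773327 0.30130366 0.12486674] (array([0.47818143, 0.28652314, 0.01461464]), np.float64(0.0002580281988917836))
0.0835 880 [0.44745021 0.25628203 0.08353942] [0.50863598 0.31689074 0.09099959] (array([0.47870845, 0.28663123, 0.02818099]), np.float64(0.005521591352059425))
rim (array([0.47746218, 0.28640595]), np.float64(0.0018863360266077552)) (array([0.47771343, 0.28653834, 0.02881166]), np.float64(0.0009793318214638932))
```

View pics/w1.png

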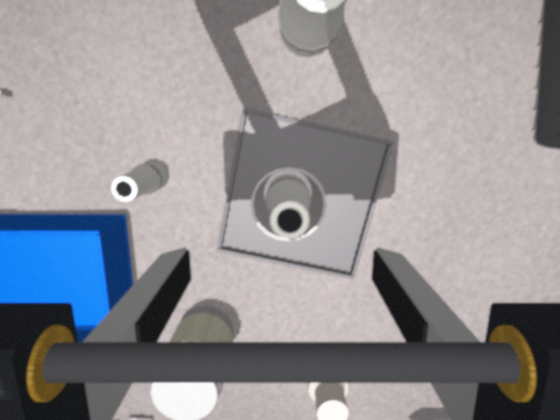

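The wrist view shows cup_a and the plug concentric at about (289,210), and the surroundings are clear for the fingers. Next I descend on the plug and grip.

Call:
{"op": "carry_out", "data": {"commands": [[0.004,0.0045,0.03,0,0,0],[0.004,0.0045,0.06,0,0,0],[0.004,0.0045,0.085,0,0,0],[0.004,0.0045,0.107,0,0,0],[0.004,0.0045,0.107,0,0,0]]}}

```text
time: 1.7
tool_pos: [0.4707, 0.2901, 0.0945]
ee_rot: [-3.139, -0.008, -3.139]
wrist_force: [-0.3, 0.1, -1.2]
width: 0.094
finger_force: 0.0
```

Call:
{"op": "carry_out", "data": {"commands": [[0,0,0,0,0,0],[0,0,0,0,0,0],[0,0,0,0,0,0],[0,0,0,0,0,0],[0,0,0,0,0,0]], "jaw": 0}}

```text
time: 2.2
tool_pos: [0.4752, 0.2899, 0.0993]
ee_rot: [3.141, 0.001, -3.142]
wrist_force: [-0.0, 0.0, 0.1]
width: 0.0573
finger_force: 0.0
```

Call:
{"op": "carry_out", "data": {"commands": [[0,0,0,0,0,0],[0,0,0,0,0,0],[0,0,0,0,0,0],[0,0,0,0,0,0],[0,0,0,0,0,0]]}}

```text
time: 2.7
tool_pos: [0.4748, 0.2896, 0.0984]
ee_rot: [-3.142, -0.0, -3.142]
wrist_force: [0.0, -1.2, -0.1]
width: 0.0292
finger_force: 29.6
```

Call:
{"op": "carry_out", "data": {"commands": [[0,0,-0.01,0,0,0],[0,0,-0.025,0,0,0],[0,0,-0.05,0,0,0],[0,0,-0.08,0,0,0],[0,0,-0.1,0,0,0]]}}

```text
time: 3.2
tool_pos: [0.4755, 0.2902, 0.2024]
ee_rot: [3.14, 0.004, -3.141]
wrist_force: [0.5, -0.1, -0.5]
width: 0.029
finger_force: 29.6
```

Call:
{"op": "carry_out", "data": {"commands": [[0,0,0,0,0,0],[0,0,0,0,0,0],[0,0,0,0,0,0],[0,0,0,0,0,0],[0,0,0,0,0,0]]}}

```text
time: 3.7
tool_pos: [0.4742, 0.2894, 0.1971]
ee_rot: [-3.141, -0.002, -3.141]
wrist_force: [-0.1, 0.1, -1.5]
width: 0.0292
finger_force: 29.6
```

```bash
python3 - <<'E'
from h import *
o=get_obs(); print(o['time'],o['tool_pos'],o['ee_rot'],o['width'],o['finger_force'])
s=snapshot("side"); cv2.imwrite("pics/s2.png",cv2.resize(s["img"][60:260,60:340,::-1],None,fx=2,fy=2))
W=cloud(s);P=W[~np.isnan(W[...,0])]
n=P[np.hypot(P[:,0]-.475,P[:,1]-.288)<.03]; h=np.histogram(n[:,2],np.arange(0,.32,.01)); print(h[0])
E
```

```text
3.7 [0.47423534 0.28944315 0.19708973] [-3.14060142e+00 -2.27457332e-03 -3.14140110e+00] 0.029188539343885215 29.626092902908567
[65 28 35 32 38 34 50 64 50  0  0  0  0  3 36 33 36 40 33 23 37 35 45 46
 43 40 42 28  5  3 11]
```

View pics/s2.png

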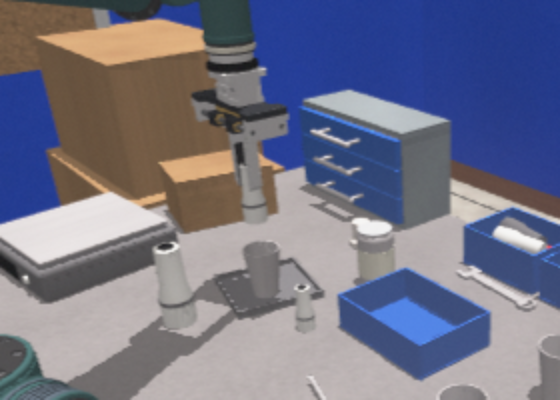

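The plug hangs straight in the gripper (255,215) and cup_a still stands in the tray (263,270). Now the plug goes to the bin.

Call:
{"op": "carry_out", "data": {"commands": [[-0.008,-0.02,0,0,0,0],[-0.018,-0.05,0,0,0,0],[-0.03,-0.08,0,0,0,0],[-0.042,-0.11,0,0,0,0],[-0.052,-0.135,0,0,0,0]]}}

```text
time: 4.25
tool_pos: [0.5271, 0.1532, 0.1981]
ee_rot: [-3.141, -0.0, 3.141]
wrist_force: [0.6, 0.0, -2.0]
width: 0.0289
finger_force: 29.6
```

Call:
{"op": "carry_out", "data": {"commands": [[-0.01,-0.03,0,0,0,0],[-0.022,-0.06,0,0,0,0],[-0.034,-0.09,0,0,0,0],[-0.044,-0.115,0,0,0,0],[-0.052,-0.135,0,0,0,0]]}}

```text
time: 4.75
tool_pos: [0.5791, 0.018, 0.1979]
ee_rot: [-3.141, -0.001, 3.141]
wrist_force: [0.3, 1.5, -1.8]
width: 0.0292
finger_force: 29.6
```

Call:
{"op": "carry_out", "data": {"commands": [[0,0,0.0,0,0,0],[0,0,0.03,0,0,0],[0,0,0.06,0,0,0],[0,0,0.09,0,0,0],[0,0,0.1,0,0,0]]}}

```text
time: 5.25
tool_pos: [0.5759, 0.0208, 0.0942]
ee_rot: [3.14, -0.008, -3.141]
wrist_force: [-0.8, 0.9, -1.4]
width: 0.0293
finger_force: 29.6
```

Call:
{"op": "carry_out", "data": {"commands": [[0,0,0.01,0,0,0],[0,0,0.02,0,0,0],[0,0,0.025,0,0,0],[0,0,0.03,0,0,0],[0,0,0.03,0,0,0]]}}

```text
time: 5.75
tool_pos: [0.5789, 0.0198, 0.0684]
ee_rot: [3.141, -0.0, -3.141]
wrist_force: [0.4, -0.1, -1.5]
width: 0.029
finger_force: 29.6
```

Call:
{"op": "carry_out", "data": {"commands": [[0,0,0,0,0,0],[0,0,0,0,0,0],[0,0,0,0,0,0],[0,0,0,0,0,0],[0,0,0,0,0,0]]}}

```text
time: 6.25
tool_pos: [0.579, 0.0197, 0.0687]
ee_rot: [3.142, 0.0, -3.141]
wrist_force: [0.0, 0.5, -1.4]
width: 0.0294
finger_force: 29.6
```

Call:
{"op": "carry_out", "data": {"commands": [[0,0,0.002,0,0,0],[0,0,0.004,0,0,0],[0,0,0.006,0,0,0],[0,0,0.006,0,0,0],[0,0,0.006,0,0,0]]}}

```text
time: 6.75
tool_pos: [0.5789, 0.0197, 0.0624]
ee_rot: [3.142, 0.0, -3.141]
wrist_force: [0.8, 0.0, -1.3]
width: 0.0294
finger_force: 29.6
```

Call:
{"op": "carry_out", "data": {"commands": [[0,0,0,0,0,0],[0,0,0,0,0,0],[0,0,0,0,0,0],[0,0,0,0,0,0],[0,0,0,0,0,0]], "jaw": 1}}

```text
time: 7.25
tool_pos: [0.5789, 0.0197, 0.0626]
ee_rot: [3.142, 0.0, -3.141]
wrist_force: [0.0, 0.4, -0.1]
width: 0.0657
finger_force: 0.0
```

Call:
{"op": "carry_out", "data": {"commands": [[0,0,0,0,0,0],[0,0,0,0,0,0],[0,0,0,0,0,0],[0,0,0,0,0,0],[0,0,0,0,0,0]]}}

```text
time: 7.75
tool_pos: [0.5789, 0.0198, 0.0625]
ee_rot: [3.141, 0.0, -3.141]
wrist_force: [0.6, 0.2, 0.4]
width: 0.094
finger_force: 0.0
```

Call:
{"op": "carry_out", "data": {"commands": [[0,0,-0.02,0,0,0],[0,0,-0.05,0,0,0],[0,0,-0.08,0,0,0],[0,0,-0.11,0,0,0],[0,0,-0.14,0,0,0]]}}

```text
time: 8.25
tool_pos: [0.5787, 0.0197, 0.2037]
ee_rot: [3.142, 0.0, -3.141]
wrist_force: [0.8, -1.1, 0.7]
width: 0.0937
finger_force: 0.0
```

Call:
{"op": "carry_out", "data": {"commands": [[0.015,-0.03,0,0,0,0],[0.03,-0.06,0,0,0,0],[0.046,-0.09,0,0,0,0],[0.062,-0.12,0,0,0,0],[0.076,-0.146,0,0,0,0]]}}

```text
time: 8.75
tool_pos: [0.502, -0.1276, 0.2026]
ee_rot: [-3.141, 0.0, 3.141]
wrist_force: [0.3, -0.3, 0.1]
width: 0.0942
finger_force: 0.0
```

Call:
{"op": "carry_out", "data": {"commands": [[0.015,-0.03,0,0,0,0],[0.03,-0.06,0,0,0,0],[0.046,-0.09,0,0,0,0],[0.059,-0.11,0,0,0,0],[0.059,-0.11,0,0,0,0]]}}

```text
time: 9.25
tool_pos: [0.4426, -0.2384, 0.2025]
ee_rot: [-3.141, -0.0, 3.137]
wrist_force: [0.8, 0.5, -0.9]
width: 0.094
finger_force: 0.0
```

Call:
{"op": "carry_out", "data": {"commands": [[0,0,0,0,0,0],[0,0,0,0,0,0],[0,0,0,0,0,0],[0,0,0,0,0,0],[0,0,0,0,0,0]]}}

```text
time: 9.75
tool_pos: [0.4443, -0.2357, 0.2024]
ee_rot: [3.141, 0.0, -3.14]
wrist_force: [-1.1, -0.3, -0.1]
width: 0.094
finger_force: 0.0
```

```bash
cat >> h.py <<'E'
def rims(s,c,z0,rad=.045):
    W=cloud(s);P=W[~np.isnan(W[...,0])]
    n=P[np.hypot(P[:,0]-c[0],P[:,1]-c[1])<rad]
    q=n[(n[:,2]>z0-.004)&(n[:,2]<z0+.004)]; print("rim",len(q),q[:,2].mean(),fitc(q,.0305),fitc(q), (q.min(0)+q.max(0))/2)
    q=n[(n[:,2]<z0-.045)&(n[:,2]>z0-.054)]; print("floor",len(q),q.mean(0) if len(q) else 0)
E
python3 - <<'E'
from h import *
o=get_obs(); print(o['time'],o['tool_pos'],o['ee_rot'],o['width'],o['joint_positions'])
s=snapshot("wrist"); save(s,"w3"); rims(s,(.444,-.2365),.085)
b=cloud(snapshot("scene")); P=b[~np.isnan(b[...,0])]; n=P[np.hypot(P[:,0]-.579,P[:,1]-.02)<.06]; print("bin z",np.histogram(n[:,2],np.arange(-.01,.13,.01))[0])
E
```

```text
9.75 [ 0.44425819 -0.23571829  0.202436  ] [ 3.14144874e+00  5.38011417e-05 -3.14018987e+00] 0.09398851423641078 [-6.00704232e-01 -1.73802476e-02  1.48455256e+00  1.49885683e-04
  1.67445751e+00 -2.17288784e+00]
rim 921 0.08583405104476143 (array([ 0.44273509, -0.23699286]), np.float64(0.0016709588779294357)) (array([ 0.44315709, -0.23698507,  0.02902509]), np.float64(0.000879379352015514)) [ 0.44362197 -0.23668192  0.08483428]
floor 1757 [ 0.44435675 -0.23704239  0.03784592]
bin z [   3 1025   40   45   45   66   44   38   40   32   78   61    0    0]
```

View pics/w3.png

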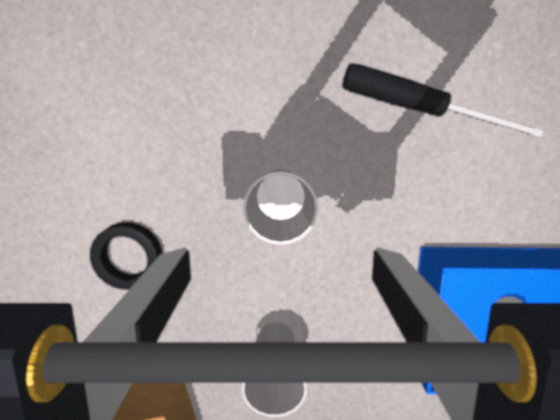

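The wrist view shows the empty cup centred at (281,207), with the tape, the screwdriver and the other cup clear of the fingers. The plug stands in the bin. Next I grasp this cup.

Call:
{"op": "carry_out", "data": {"commands": [[0.0005,-0.001,0.02,0,0,0],[0.0005,-0.001,0.045,0,0,0],[0.0005,-0.001,0.07,0,0,0],[0.0005,-0.001,0.09,0,0,0],[0.0005,-0.001,0.1,0,0,0]]}}

```text
time: 10.35
tool_pos: [0.4424, -0.2365, 0.1002]
ee_rot: [3.139, -0.003, -3.141]
wrist_force: [-0.3, 0.5, -0.5]
width: 0.0941
finger_force: 0.0
```

Call:
{"op": "carry_out", "data": {"commands": [[0,0,0.015,0,0,0],[0,0,0.03,0,0,0],[0,0,0.045,0,0,0],[0,0,0.05,0,0,0],[0,0,0.05,0,0,0]]}}

```text
time: 10.85
tool_pos: [0.4432, -0.2371, 0.0521]
ee_rot: [3.141, -0.001, -3.141]
wrist_force: [-0.4, -0.4, -0.1]
width: 0.0942
finger_force: 0.0
```

Call:
{"op": "carry_out", "data": {"commands": [[0,0,0,0,0,0],[0,0,0,0,0,0],[0,0,0,0,0,0],[0,0,0,0,0,0],[0,0,0,0,0,0]], "jaw": 0.4}}

```text
time: 11.35
tool_pos: [0.4436, -0.2373, 0.0528]
ee_rot: [-3.142, 0.001, -3.141]
wrist_force: [0.3, 0.5, 1.8]
width: 0.0593
finger_force: 30.0
```

Call:
{"op": "carry_out", "data": {"commands": [[0,0,0,0,0,0],[0,0,0,0,0,0],[0,0,0,0,0,0],[0,0,0,0,0,0],[0,0,0,0,0,0]]}}

```text
time: 11.85
tool_pos: [0.4437, -0.2373, 0.0528]
ee_rot: [-3.142, 0.001, -3.141]
wrist_force: [-0.1, 1.7, 4.3]
width: 0.0592
finger_force: 30.0
```

Call:
{"op": "carry_out", "data": {"commands": [[0,0,-0.015,0,0,0],[0,0,-0.045,0,0,0],[0,0,-0.08,0,0,0],[0,0,-0.115,0,0,0],[0,0,-0.15,0,0,0]]}}

```text
time: 12.35
tool_pos: [0.4427, -0.2371, 0.2025]
ee_rot: [3.141, -0.002, -3.142]
wrist_force: [0.5, 0.2, -0.9]
width: 0.0594
finger_force: 30.0
```

Call:
{"op": "carry_out", "data": {"commands": [[0,0.02,0,0,0,0],[-0.004,0.055,0,0,0,0],[-0.007,0.09,0,0,0,0],[-0.009,0.13,0,0,0,0],[-0.0115,0.17,0,0,0,0]]}}

```text
time: 12.85
tool_pos: [0.4542, -0.0661, 0.2013]
ee_rot: [3.141, -0.002, 3.141]
wrist_force: [0.3, 0.3, -1.4]
width: 0.0596
finger_force: 30.0
```

Call:
{"op": "carry_out", "data": {"commands": [[-0.002,0.035,0,0,0,0],[-0.005,0.07,0,0,0,0],[-0.007,0.105,0,0,0,0],[-0.009,0.14,0,0,0,0],[-0.0115,0.175,0,0,0,0]]}}

```text
time: 13.35
tool_pos: [0.4658, 0.1088, 0.2013]
ee_rot: [-3.141, -0.002, -3.142]
wrist_force: [1.4, 0.7, -1.8]
width: 0.0595
finger_force: 30.0
```

Call:
{"op": "carry_out", "data": {"commands": [[-0.003,0.04,0,0,0,0],[-0.006,0.08,0,0,0,0],[-0.009,0.12,0,0,0,0],[-0.0105,0.155,0,0,0,0],[-0.0115,0.1785,0,0,0,0]]}}

```text
time: 13.85
tool_pos: [0.4771, 0.2882, 0.2008]
ee_rot: [-3.141, -0.002, -3.14]
wrist_force: [0.2, 0.3, -0.9]
width: 0.0595
finger_force: 30.0
```

Call:
{"op": "carry_out", "data": {"commands": [[0,0,0,0,0,0],[0,0,0,0,0,0],[0,0,0,0,0,0],[0,0,0,0,0,0],[0,0,0,0,0,0]]}}

```text
time: 14.35
tool_pos: [0.478, 0.2852, 0.2027]
ee_rot: [3.142, 0.0, 3.14]
wrist_force: [0.1, -0.0, -1.9]
width: 0.0591
finger_force: 30.0
```

```bash
python3 - <<'E'
from h import *
o=get_obs(); print(o['time'],o['tool_pos'],o['ee_rot'],o['width'],o['wrist_force'])
for n in("scene","side"):
    s=snapshot(n); W=cloud(s);P=W[~np.isnan(W[...,0])]
    n_=P[np.hypot(P[:,0]-.478,P[:,1]-.2863)<.05]
    for z0 in(.089,):
        q=n_[(n_[:,2]>.083)&(n_[:,2]<.091)]; print(n,"A rim",len(q),fitc(q,.0305),fitc(q))
    for lo,hi in((.145,.165),(.165,.185),):
        q=n_[(n_[:,2]>lo)&(n_[:,2]<hi)]; print("held",lo,len(q),fitc(q), n_[n_[:,2]>.1][:,2].min())
s=snapshot("wrist");save(s,"w4");W=cloud(s);P=W[~np.isnan(W[...,0])]
q=P[(P[:,2]>.21)&(P[:,2]<.24)&(np.hypot(P[:,0]-.478,P[:,1]-.2863)<.036)];print("heldrim",len(q),fitc(q),np.median(q[:,2]))
E
```

```text
14.35 [0.47802065 0.28523526 0.2026599 ] [3.14156412e+00 3.11262141e-04 3.14023203e+00] 0.05909180372493524 [ 0.12826084 -0.04450722 -1.91772248]
scene A rim 168 (array([0.48012387, 0.28771213]), np.float64(0.00211543222729689)) (array([0.47974966, 0.28781729, 0.02894539]), np.float64(0.0014021897281543776))
held 0.145 74 (array([0.47867524, 0.28642646, 0.02159319]), np.float64(0.0011122095027143748)) 0.14834229389288453
held 0.165 130 (array([0.47947071, 0.2864073 , 0.02305366]), np.float64(0.0012016463619524914)) 0.14834229389288453
side A rim 56 (array([0.4778105 , 0.28448937]), np.float64(0.0028580166168567464)) (array([0.47792527, 0.28455138, 0.02889591]), np.float64(0.002450775536431332))
held 0.145 62 (array([0.47748056, 0.28411361, 0.02023147]), np.float64(0.0017480640640107107)) 0.14878897703450755
held 0.165 81 (array([0.47807732, 0.28420049, 0.0230655 ]), np.float64(0.001691367280230423)) 0.14878897703450755
heldrim 8390 (array([0.47616795, 0.28512596, 0.02820386]), np.float64(0.001808177509583454)) 0.22781741927812027
```

Against cup_a in the same views, the held cup is within about 1 mm. Next I lower it.

Call:
{"op": "carry_out", "data": {"commands": [[-0.0005,0.001,0.01,0,0,0],[-0.0005,0.001,0.025,0,0,0],[-0.0005,0.001,0.04,0,0,0],[-0.0005,0.001,0.05,0,0,0],[-0.0005,0.001,0.055,0,0,0]]}}

```text
time: 15.0
tool_pos: [0.4772, 0.2867, 0.1448]
ee_rot: [-3.14, -0.004, -3.141]
wrist_force: [0.4, 0.7, -2.0]
width: 0.059
finger_force: 30.0
```

Call:
{"op": "carry_out", "data": {"commands": [[0,0,0.007,0,0,0],[0,0,0.014,0,0,0],[0,0,0.021,0,0,0],[0,0,0.028,0,0,0],[0,0,0.032,0,0,0]]}}

```text
time: 15.5
tool_pos: [0.4781, 0.2871, 0.1147]
ee_rot: [-3.141, -0.001, -3.141]
wrist_force: [0.3, -0.7, -1.5]
width: 0.0593
finger_force: 30.0
```

Call:
{"op": "carry_out", "data": {"commands": [[0,0,0.003,0,0,0],[0,0,0.006,0,0,0],[0,0,0.009,0,0,0],[0,0,0.012,0,0,0],[0,0,0.014,0,0,0]]}}

```text
time: 16.0
tool_pos: [0.4783, 0.2872, 0.1013]
ee_rot: [3.142, -0.0, -3.141]
wrist_force: [-0.0, 0.6, -0.9]
width: 0.0594
finger_force: 30.0
```

Call:
{"op": "carry_out", "data": {"commands": [[0,-0.0008,0.001,0,0,0],[0,-0.0008,0.002,0,0,0],[0,-0.0008,0.004,0,0,0],[0,-0.0008,0.006,0,0,0],[0,-0.0008,0.006,0,0,0]]}}

```text
time: 16.5
tool_pos: [0.4781, 0.2863, 0.0951]
ee_rot: [-3.141, -0.001, -3.141]
wrist_force: [0.4, -0.5, -2.1]
width: 0.0592
finger_force: 30.0
```

Call:
{"op": "carry_out", "data": {"commands": [[0,0,0.001,0,0,0],[0,0,0.0015,0,0,0],[0,0,0.002,0,0,0],[0,0,0.002,0,0,0],[0,0,0.002,0,0,0]]}}

```text
time: 17.0
tool_pos: [0.4783, 0.2864, 0.0935]
ee_rot: [3.141, 0.0, -3.141]
wrist_force: [0.1, 0.6, -1.6]
width: 0.059
finger_force: 30.0
```

Call:
{"op": "carry_out", "data": {"commands": [[0,0,0.0005,0,0,0],[0,0,0.001,0,0,0],[0,0,0.0015,0,0,0],[0,0,0.0015,0,0,0],[0,0,0.0015,0,0,0]]}}

```text
time: 17.5
tool_pos: [0.4787, 0.2865, 0.0929]
ee_rot: [3.141, 0.001, -3.141]
wrist_force: [-0.3, -0.2, 3.8]
width: 0.0592
finger_force: 30.0
```

It touched at TCP z 0.0929 (0.0928 expected), so it is seated. Now I release it, rise and check.

Call:
{"op": "carry_out", "data": {"commands": [[0,0,0,0,0,0],[0,0,0,0,0,0],[0,0,0,0,0,0],[0,0,0,0,0,0],[0,0,0,0,0,0]], "jaw": 1}}

```text
time: 18.0
tool_pos: [0.4782, 0.2864, 0.0917]
ee_rot: [-3.142, -0.0, -3.141]
wrist_force: [0.7, 0.2, -0.3]
width: 0.0933
finger_force: 0.0
```

Call:
{"op": "carry_out", "data": {"commands": [[0,0,-0.001,0,0,0],[0,0,-0.01,0,0,0],[0,0,-0.04,0,0,0],[0,0,-0.08,0,0,0],[0,0,-0.12,0,0,0]]}}

```text
time: 18.5
tool_pos: [0.478, 0.2862, 0.2136]
ee_rot: [-3.141, -0.0, -3.141]
wrist_force: [1.1, 0.9, 0.0]
width: 0.094
finger_force: 0.0
```

Call:
{"op": "carry_out", "data": {"commands": [[0,0,-0.01,0,0,0],[0,0,-0.02,0,0,0],[0,0,-0.02,0,0,0],[0,0,-0.02,0,0,0],[0,0,-0.02,0,0,0]]}}

```text
time: 19.0
tool_pos: [0.4775, 0.2861, 0.2298]
ee_rot: [-3.14, -0.004, -3.141]
wrist_force: [-0.1, 0.4, -0.2]
width: 0.0941
finger_force: 0.0
```

```bash
python3 - <<'E'
from h import *
o=get_obs(); print(o['time'],o['tool_pos'],o['ee_rot'],o['width'])
for n in("wrist","scene","side"):
    print(n); s=snapshot(n); rims(s,(.478,.2865),.125)
    if n=="wrist": save(s,"w5")
E
```

```text
19.0 [0.47752593 0.2860582  0.22978693] [-3.1400077  -0.0035393  -3.14136556] 0.09409632757033352
wrist
rim 1006 0.1257698648268229 (array([0.47739149, 0.28677198]), np.float64(0.0016748735611466904)) (array([0.47783694, 0.28675416, 0.02901498]), np.float64(0.0008774751341273734)) [0.47830234 0.28684525 0.1248432 ]
floor 1880 [0.4790596  0.2867132  0.07782532]
scene
rim 169 0.12472263579005703 (array([0.48024239, 0.28779925]), np.float64(0.0018892564539771779)) (array([0.4802677 , 0.28797363, 0.0291445 ]), np.float64(0.0013743782766699182)) [0.47993898 0.2883121  0.12481926]
floor 112 [0.4813104  0.28776364 0.07630087]
side
rim 38 0.12247872946072742 (array([0.47777893, 0.28454714]), np.float64(0.0020440895099047766)) (array([0.47770673, 0.28464914, 0.02931538]), np.float64(0.0017090479221527238)) [0.47826039 0.28569693 0.12304173]
floor 45 [0.46790509 0.2650283  0.07520362]
```

View pics/w5.png

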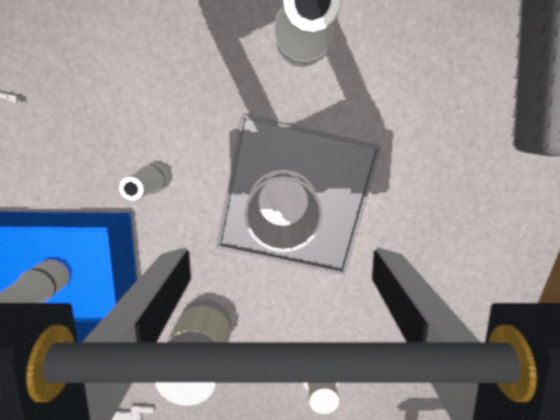

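The rim of the nested cup is at 125 mm (4+36+85) and concentric at (283,208), so it is fully home. The plug is in the bin at (40,280). Now the last cup.

Call:
{"op": "carry_out", "data": {"commands": [[-0.007,-0.025,0,0,0,0],[-0.017,-0.065,0,0,0,0],[-0.028,-0.105,0,0,0,0],[-0.038,-0.14,0,0,0,0],[-0.048,-0.18,0,0,0,0]]}}

```text
time: 19.65
tool_pos: [0.5264, 0.1053, 0.2315]
ee_rot: [3.141, -0.001, -3.141]
wrist_force: [-0.2, -0.2, -0.2]
width: 0.0938
finger_force: 0.0
```

Call:
{"op": "carry_out", "data": {"commands": [[-0.01,-0.036,0,0,0,0],[-0.02,-0.072,0,0,0,0],[-0.03,-0.108,0,0,0,0],[-0.04,-0.144,0,0,0,0],[-0.048,-0.18,0,0,0,0]]}}

```text
time: 20.15
tool_pos: [0.5745, -0.0751, 0.2313]
ee_rot: [3.141, -0.001, -3.141]
wrist_force: [0.3, 1.0, 0.8]
width: 0.0936
finger_force: 0.0
```

Call:
{"op": "carry_out", "data": {"commands": [[-0.01,-0.036,0.006,0,0,0],[-0.02,-0.072,0.012,0,0,0],[-0.03,-0.108,0.018,0,0,0],[-0.04,-0.144,0.024,0,0,0],[-0.046,-0.168,0.03,0,0,0]]}}

```text
time: 20.65
tool_pos: [0.6203, -0.2441, 0.2004]
ee_rot: [3.141, -0.001, 3.14]
wrist_force: [-0.2, -0.4, -0.0]
width: 0.0941
finger_force: 0.0
```

Call:
{"op": "carry_out", "data": {"commands": [[0,0,0,0,0,0],[0,0,0,0,0,0],[0,0,0,0,0,0],[0,0,0,0,0,0],[0,0,0,0,0,0]]}}

```text
time: 21.15
tool_pos: [0.6206, -0.2404, 0.2028]
ee_rot: [-3.141, 0.001, -3.14]
wrist_force: [0.3, 0.1, 0.4]
width: 0.094
finger_force: 0.0
```

```bash
python3 - <<'E'
from h import *
o=get_obs(); print(o['time'],o['tool_pos'],o['ee_rot'],o['width'])
s=snapshot("wrist"); rims(s,(.62,-.242),.085); save(s,"w6")
E
```

```text
21.15 [ 0.62058823 -0.24043049  0.20281695] [-3.14132404e+00  1.06608526e-03 -3.13989706e+00] 0.09403169529387335
rim 920 0.08578655988802304 (array([ 0.61859685, -0.24274166]), np.float64(0.0016888879081113227)) (array([ 0.61904216, -0.24274789,  0.02900352]), np.float64(0.0008819580006189148)) [ 0.61951276 -0.24273025  0.08500657]
floor 1757 [ 0.62018919 -0.24281294  0.03784765]
```

View pics/w6.png

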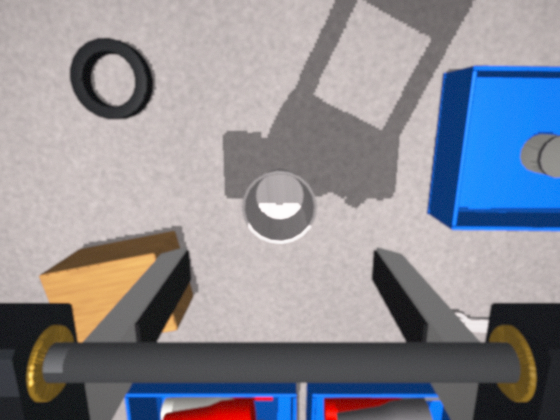

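The last cup is centred at (280,207). The carton's near edge at (180,240) is about 90 mm to the side, so it is clear of the fingers (60 mm). Next I grasp it.

Call:
{"op": "carry_out", "data": {"commands": [[0.001,-0.0022,0.02,0,0,0],[0.001,-0.0022,0.045,0,0,0],[0.001,-0.0022,0.07,0,0,0],[0.001,-0.0022,0.09,0,0,0],[0.001,-0.0022,0.1,0,0,0]]}}

```text
time: 21.7
tool_pos: [0.6183, -0.2427, 0.0996]
ee_rot: [3.14, -0.003, -3.141]
wrist_force: [0.3, -0.0, 0.0]
width: 0.0939
finger_force: 0.0
```

Call:
{"op": "carry_out", "data": {"commands": [[0,0,0.015,0,0,0],[0,0,0.03,0,0,0],[0,0,0.045,0,0,0],[0,0,0.05,0,0,0],[0,0,0.05,0,0,0]]}}

```text
time: 22.2
tool_pos: [0.6187, -0.2434, 0.0505]
ee_rot: [3.14, -0.002, -3.141]
wrist_force: [-0.4, 0.5, 0.6]
width: 0.0939
finger_force: 0.0
```

Call:
{"op": "carry_out", "data": {"commands": [[0,0,0,0,0,0],[0,0,0,0,0,0],[0,0,0,0,0,0],[0,0,0,0,0,0],[0,0,0,0,0,0]]}}

```text
time: 22.7
tool_pos: [0.6196, -0.2438, 0.0524]
ee_rot: [-3.141, 0.001, -3.141]
wrist_force: [-0.2, 0.5, 0.7]
width: 0.0941
finger_force: 0.0
```

Call:
{"op": "carry_out", "data": {"commands": [[0,0,0,0,0,0],[0,0,0,0,0,0],[0,0,0,0,0,0],[0,0,0,0,0,0],[0,0,0,0,0,0]], "jaw": 0.4}}

```text
time: 23.2
tool_pos: [0.6194, -0.2435, 0.0519]
ee_rot: [3.141, -0.0, -3.141]
wrist_force: [0.2, 0.9, 0.5]
width: 0.0609
finger_force: 30.0
```

Call:
{"op": "carry_out", "data": {"commands": [[0,0,0,0,0,0],[0,0,0,0,0,0],[0,0,0,0,0,0],[0,0,0,0,0,0],[0,0,0,0,0,0]]}}

```text
time: 23.7
tool_pos: [0.6194, -0.2436, 0.0519]
ee_rot: [3.141, -0.0, -3.141]
wrist_force: [-0.1, 1.0, -0.7]
width: 0.061
finger_force: 30.0
```

The opening is 61 mm, against 59 mm for the first cup. I'll lift a little and look before carrying it.

Call:
{"op": "carry_out", "data": {"commands": [[0,0,-0.005,0,0,0],[0,0,-0.01,0,0,0],[0,0,-0.015,0,0,0],[0,0,-0.02,0,0,0],[0,0,-0.02,0,0,0]]}}

```text
time: 24.2
tool_pos: [0.6201, -0.2442, 0.0734]
ee_rot: [-3.14, 0.002, -3.141]
wrist_force: [-0.2, 0.7, -1.0]
width: 0.0606
finger_force: 30.0
```

```bash
python3 - <<'E'
from h import *
o=get_obs(); print(o['time'],o['tool_pos'],o['ee_rot'],o['width'],o['wrist_force'])
ims=[]
for n,(u,v) in(("scene",(206,195)),("side",(340,240))):
    s=snapshot(n); W=cloud(s)
    ims.append(cv2.resize(s["img"][v-70:v+50,u-60:u+60,::-1],(400,400)))
    P=W[~np.isnan(W[...,0])]; P=P[(np.hypot(P[:,0]-.6195,P[:,1]+.2435)<.034)]
    for lo,hi in((.022,.037),(.037,.052),(.052,.067),(.067,.082)):
        q=P[(P[:,2]>lo)&(P[:,2]<hi)]; r=.021+.01*(((lo+hi)/2-.02)/.085)
        if len(q)>20: print(n,lo,len(q),fitc(q,r))
    q=P[(P[:,2]>.012)]; print("min z",np.sort(q[:,2])[:5], "max",np.sort(q[:,2])[-5:])
cv2.imwrite("pics/c7.png",np.hstack(ims))
s=snapshot("wrist"); W=cloud(s);P=W[~np.isnan(W[...,0])]; P=P[(np.hypot(P[:,0]-.6195,P[:,1]+.2435)<.0285)&(P[:,2]>.045)&(P[:,2]<.07)]
r=np.hypot(P[:,0]-.6195,P[:,1]+.2435)<.012
A=np.c_[P[r][:,:2]-P[r][:,:2].mean(0),np.ones(r.sum())]; print("floor plane",r.sum(),np.linalg.lstsq(A,P[r][:,2],rcond=None)[0])
E
```

```text
24.2 [ 0.6201033  -0.24417338  0.07343578] [-3.14047276e+00  2.19901220e-03 -3.14142133e+00] 0.06060741823033801 [-0.17159686  0.65784195 -1.03940688]
scene 0.022 49 (array([ 0.64809588, -0.21530135]), np.float64(0.007494996433298632))
scene 0.037 63 (array([ 0.65241546, -0.2145858 ]), np.float64(0.006351555180049766))
scene 0.052 125 (array([ 0.62091279, -0.24230443]), np.float64(0.0029095643835433138))
scene 0.067 154 (array([ 0.62057664, -0.24117092]), np.float64(0.0025023671218167716))
min z [0.02094333 0.02266002 0.02477092 0.02544707 0.02566401] max [0.46637446 0.4664191  0.46644832 0.46653569 0.466592  ]
side 0.022 65 (array([ 0.58909027, -0.26642055]), np.float64(0.006990081311702186))
side 0.037 71 (array([ 0.58573161, -0.2676174 ]), np.float64(0.007048671752995646))
side 0.052 74 (array([ 0.58357091, -0.27088377]), np.float64(0.0076090089108893045))
side 0.067 118 (array([ 0.6203801 , -0.24420254]), np.float64(0.0020170427406204076))
min z [0.02043711 0.02044638 0.02080034 0.02083704 0.02142173] max [0.46192814 0.4619486  0.46212116 0.46221185 0.46227272]
floor plane 1363 [0.00181546 0.01326929 0.05841828]
```

View pics/c7.png

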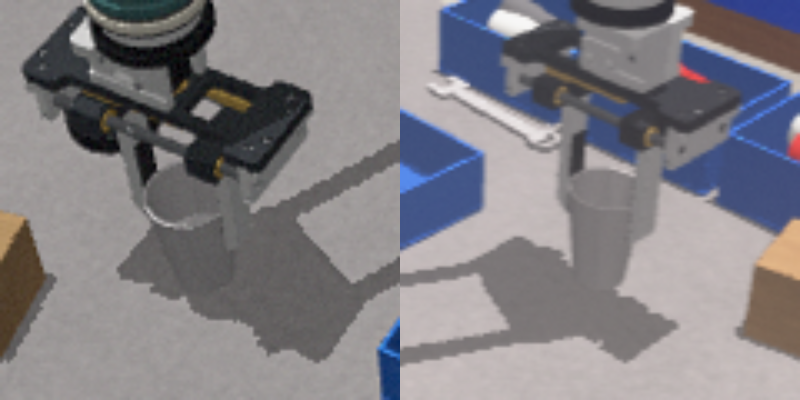

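The cup hangs upright between the pads in both crops (about 0.01 rad tilt), so I carry on to the stack.

Call:
{"op": "carry_out", "data": {"commands": [[0,0,-0.015,0,0,0],[0,0,-0.045,0,0,0],[0,0,-0.08,0,0,0],[0,0,-0.115,0,0,0],[0,0,-0.15,0,0,0]]}}

```text
time: 24.85
tool_pos: [0.6193, -0.2437, 0.2245]
ee_rot: [-3.141, 0.001, -3.141]
wrist_force: [0.3, 0.5, -2.0]
width: 0.0608
finger_force: 30.0
```

Call:
{"op": "carry_out", "data": {"commands": [[0.006,0.02,0,0,0,0],[0.016,0.055,0,0,0,0],[0.026,0.095,0,0,0,0],[0.036,0.13,0,0,0,0],[0.046,0.17,0,0,0,0]]}}

```text
time: 25.35
tool_pos: [0.5729, -0.0728, 0.2231]
ee_rot: [-3.141, 0.001, 3.141]
wrist_force: [0.2, 0.5, -1.4]
width: 0.0609
finger_force: 30.0
```

Call:
{"op": "carry_out", "data": {"commands": [[0.01,0.037,0,0,0,0],[0.02,0.074,0,0,0,0],[0.03,0.111,0,0,0,0],[0.04,0.148,0,0,0,0],[0.049,0.185,0,0,0,0]]}}

```text
time: 25.85
tool_pos: [0.5237, 0.1126, 0.2233]
ee_rot: [3.141, 0.002, -3.141]
wrist_force: [-0.3, 0.6, -1.3]
width: 0.0608
finger_force: 30.0
```

Call:
{"op": "carry_out", "data": {"commands": [[0.01,0.038,0,0,0,0],[0.02,0.076,0,0,0,0],[0.03,0.114,0,0,0,0],[0.04,0.15,0,0,0,0],[0.046,0.175,0,0,0,0]]}}

```text
time: 26.35
tool_pos: [0.4773, 0.2885, 0.2233]
ee_rot: [3.14, 0.001, -3.139]
wrist_force: [0.2, -0.1, -1.5]
width: 0.0607
finger_force: 30.0
```

Call:
{"op": "carry_out", "data": {"commands": [[0,0,0,0,0,0],[0,0,0,0,0,0],[0,0,0,0,0,0],[0,0,0,0,0,0],[0,0,0,0,0,0]]}}

```text
time: 26.85
tool_pos: [0.4787, 0.2852, 0.2222]
ee_rot: [3.142, 0.0, 3.14]
wrist_force: [-0.1, -0.1, -1.7]
width: 0.0612
finger_force: 30.0
```

```bash
python3 - <<'E'
from h import *
o=get_obs(); print(o['time'],o['tool_pos'],o['ee_rot'],o['width'],o['wrist_force'])
for n in("scene","side"):
    s=snapshot(n); W=cloud(s);P=W[~np.isnan(W[...,0])]
    n_=P[np.hypot(P[:,0]-.478,P[:,1]-.2863)<.05]
    q=n_[(n_[:,2]>.119)&(n_[:,2]<.1275)]; print(n,"B rim",len(q),fitc(q,.0305),fitc(q))
    zz=n_[n_[:,2]>.14][:,2].min();print("minz",zz)
    for lo in(.17,.185):
        q=n_[(n_[:,2]>lo)&(n_[:,2]<lo+.015)]; print("held",lo,len(q),fitc(q))
E
```

```text
26.85 [0.47869416 0.28523367 0.22216096] [3.14157850e+00 2.05081374e-04 3.14010290e+00] 0.06115130315812227 [-0.11247783 -0.1473578  -1.6877099 ]
scene B rim 148 (array([0.47969388, 0.28779879]), np.float64(0.0019239272765191686)) (array([0.4803651 , 0.28788884, 0.02897209]), np.float64(0.001200133287630969))
minz 0.1693667127250099
held 0.17 76 (array([0.48013704, 0.28692242, 0.02127182]), np.float64(0.0011092353599901582))
held 0.185 99 (array([0.47916442, 0.28703834, 0.02367223]), np.float64(0.0009924040524308037))
side B rim 58 (array([0.47865705, 0.28550722]), np.float64(0.002150360564048419)) (array([0.47855608, 0.28529049, 0.02947527]), np.float64(0.001865800868142376))
minz 0.1687292226276297
held 0.17 57 (array([0.47932812, 0.28513984, 0.0210779 ]), np.float64(0.0019904534936211016))
held 0.185 67 (array([0.47951414, 0.28482982, 0.02294461]), np.float64(0.00203003106166906))
```

Call:
{"op": "carry_out", "data": {"commands": [[0,0,0.01,0,0,0],[0,0,0.02,0,0,0],[0,0,0.03,0,0,0],[0,0,0.04,0,0,0],[0,0,0.045,0,0,0]]}}

```text
time: 27.45
tool_pos: [0.4775, 0.2859, 0.1749]
ee_rot: [-3.14, -0.003, -3.141]
wrist_force: [-0.5, 0.3, -1.7]
width: 0.0607
finger_force: 30.0
```

Call:
{"op": "carry_out", "data": {"commands": [[0,0,0.007,0,0,0],[0,0,0.014,0,0,0],[0,0,0.021,0,0,0],[0,0,0.028,0,0,0],[0,0,0.032,0,0,0]]}}

```text
time: 27.95
tool_pos: [0.478, 0.2861, 0.1441]
ee_rot: [-3.141, -0.001, -3.141]
wrist_force: [-0.1, -0.7, -1.1]
width: 0.0608
finger_force: 30.0
```

Call:
{"op": "carry_out", "data": {"commands": [[0,0,0.002,0,0,0],[0,0,0.004,0,0,0],[0,0,0.006,0,0,0],[0,0,0.008,0,0,0],[0,0,0.009,0,0,0]]}}

```text
time: 28.45
tool_pos: [0.4783, 0.2862, 0.1359]
ee_rot: [3.142, 0.0, -3.141]
wrist_force: [-0.5, 0.7, -1.9]
width: 0.0609
finger_force: 30.0
```

Call:
{"op": "carry_out", "data": {"commands": [[0,0,0.0015,0,0,0],[0,0,0.003,0,0,0],[0,0,0.0045,0,0,0],[0,0,0.0055,0,0,0],[0,0,0.006,0,0,0]]}}

```text
time: 28.95
tool_pos: [0.4783, 0.2863, 0.1299]
ee_rot: [3.141, -0.0, -3.141]
wrist_force: [0.4, -0.2, -0.7]
width: 0.0607
finger_force: 30.0
```

Call:
{"op": "carry_out", "data": {"commands": [[0,0,0.0005,0,0,0],[0,0,0.001,0,0,0],[0,0,0.001,0,0,0],[0,0,0.001,0,0,0],[0,0,0.001,0,0,0]]}}

```text
time: 29.45
tool_pos: [0.4783, 0.2862, 0.129]
ee_rot: [3.141, 0.0, -3.141]
wrist_force: [-0.7, -1.2, -1.4]
width: 0.0609
finger_force: 30.0
```

Call:
{"op": "carry_out", "data": {"commands": [[0,0,0.0005,0,0,0],[0,0,0.001,0,0,0],[0,0,0.001,0,0,0],[0,0,0.001,0,0,0],[0,0,0.001,0,0,0]]}}

```text
time: 29.95
tool_pos: [0.4784, 0.2863, 0.1281]
ee_rot: [3.141, 0.0, -3.141]
wrist_force: [-0.5, 0.8, -0.4]
width: 0.0611
finger_force: 30.0
```

Call:
{"op": "carry_out", "data": {"commands": [[0,0,0.0004,0,0,0],[0,0,0.0008,0,0,0],[0,0,0.0008,0,0,0],[0,0,0.0008,0,0,0],[0,0,0.0008,0,0,0]]}}

```text
time: 30.45
tool_pos: [0.4786, 0.2863, 0.1278]
ee_rot: [3.141, 0.001, -3.141]
wrist_force: [-1.3, 0.3, 2.7]
width: 0.0609
finger_force: 30.0
```

It touched at 0.1278 (0.128 expected). Now I release it and rise.

Call:
{"op": "carry_out", "data": {"commands": [[0,0,0,0,0,0],[0,0,0,0,0,0],[0,0,0,0,0,0],[0,0,0,0,0,0],[0,0,0,0,0,0]], "jaw": 1}}

```text
time: 30.95
tool_pos: [0.4782, 0.2861, 0.1268]
ee_rot: [-3.141, -0.0, -3.141]
wrist_force: [0.5, -0.3, -0.8]
width: 0.0934
finger_force: 0.0
```

Call:
{"op": "carry_out", "data": {"commands": [[0,0,-0.001,0,0,0],[0,0,-0.01,0,0,0],[0,0,-0.04,0,0,0],[0,0,-0.08,0,0,0],[0,0,-0.12,0,0,0]]}}

```text
time: 31.45
tool_pos: [0.478, 0.286, 0.2488]
ee_rot: [-3.141, -0.0, -3.141]
wrist_force: [0.3, 0.6, 0.1]
width: 0.0939
finger_force: 0.0
```

Call:
{"op": "carry_out", "data": {"commands": [[0,0,0,0,0,0],[0,0,0,0,0,0],[0,0,0,0,0,0],[0,0,0,0,0,0],[0,0,0,0,0,0]]}}

```text
time: 31.95
tool_pos: [0.4777, 0.2859, 0.2455]
ee_rot: [-3.14, -0.003, -3.141]
wrist_force: [0.4, -0.7, 0.1]
width: 0.0943
finger_force: 0.0
```

```bash
python3 - <<'E'
from h import *
o=get_obs(); print(o['time'],o['tool_pos'],o['ee_rot'],o['width'])
for n in("wrist","scene","side"):
    print(n); s=snapshot(n); rims(s,(.478,.2865),.161)
    if n=="side": save(s,"f8")
E
```

```text
31.95 [0.47770984 0.285916   0.24545402] [-3.14032047e+00 -2.90777901e-03 -3.14142222e+00] 0.0943409282787222
wrist
rim 1178 0.16190652205508227 (array([0.47725298, 0.28630131]), np.float64(0.0016981091880153062)) (array([0.47776952, 0.28630702, 0.02898458]), np.float64(0.0008744527489980899)) [0.47832984 0.28630928 0.16092756]
floor 2075 [0.47918611 0.28673747 0.11403289]
scene
rim 187 0.1609353895098874 (array([0.48027033, 0.28744886]), np.float64(0.0018936684427641119)) (array([0.48035205, 0.28759213, 0.02923123]), np.float64(0.0013643943085487184)) [0.47921559 0.28758452 0.16093172]
floor 110 [0.48271583 0.28760373 0.11233954]
side
rim 38 0.15873499560601997 (array([0.47915771, 0.28514313]), np.float64(0.0021720360024391552)) (array([0.47910637, 0.28510917, 0.02950891]), np.float64(0.0019787035858029245)) [0.47832478 0.28298522 0.15891374]
floor 34 [0.46762264 0.26661941 0.11130748]
```

View pics/f8.png

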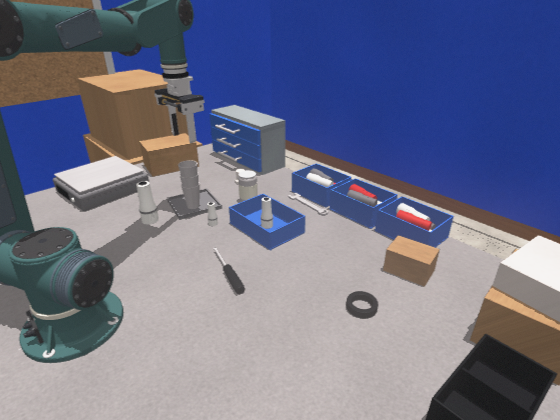

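The stack of three stands upright in the tray at (190,185), with its top rim at 161 mm (4+2·36+85). The plug is in the bin at (266,210), everything else is in place, and the gripper is clear.

```bash
python3 -c "
from bench import *
print(close_job())"
```

```text
the job is handed in; nothing more can be done
None
```

The job is handed in: the plug is in the stock bin and all three cups stand nested and upright in the tray (top rim measured at 161 mm, as expected when fully home), with nothing else visibly moved, after about 32 s of robot time.

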